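# Point out the next specimen jar and the dish for it

## Task

Call the technician by pressing the yellow call button fully down and letting it go; then show which specimen comes next by pointing down at the jar with the red lid: fingertips a few centimetres straight above the middle of the lid, kept still there for two seconds. Then point in the same way at the middle of the empty dish in the steel tray, so that the technician knows where it goes, and finish while still pointing there. Touch neither the jars, the dishes and their tray, nor the wash bottle, and leave all of them standing where they are.

Things in the scene. Friction and masses are not known exactly. Their poses are not given: they have to be found in the camera images.
- call_button (a joint): Travel of the yellow push button in m: 0 released, grows as it is pressed down, 0.006 fully down. A spring returns it; fully down takes about 5 N.
- call_button_top (a point): Centre of the top face of the yellow round push button (36 mm across), in a grey housing fixed on the bench, 52 mm across and 12 mm high; the released top face is 22 mm above the bench. It stands at the left or the right end of the work; it is pressed straight down (world -z).
- red_jar_top (a point): Centre of the top of the red lid; z up. The lid is 74 mm across.
- red_jar: Glass specimen jar with a red lid, 76 mm across and 120 mm high with its lid; origin at the centre of its underside, z up. It stands in one of three places in a row, 130 mm apart, on a plywood plinth.
- black_jar: The same kind of jar with a black lid, 126 mm high; origin at the centre of its underside. Leave alone.
- green_jar: The same kind of jar with a green lid, 112 mm high; origin at the centre of its underside. Leave alone.
- plinth: Fixed plywood slab 100 x 400 x 20 mm under the jars; origin at the centre of its underside, long side along its y.
- empty_dish_rim (a point): Centre of the mouth of the empty dish, level with its rim, 21 mm above the bench; z up.
- empty_dish: Empty white ceramic dish, 90 mm across at the rim, 18 mm high; origin at the centre of its underside. It lies in the tray beside the other dish, centres 116 mm apart, left or right of it.
- shell_dish: Like dish holding a domed brown tortoise shell 63 mm across, whose top is 30 mm above the dish's underside; origin at the centre of its underside. Leave alone.
- tray: Fixed open steel tray 130 x 250 mm, 25 mm high, walls and floor 3 mm thick, with a wire handle at each short end (280 mm over the handles); origin at the centre of its underside, long side along its y.
- wash_bottle: White plastic wash bottle, 56 mm across and 130 mm high, standing on the bench at the end of the work opposite the button; origin at the centre of its underside. Leave alone.
Mind the look-alikes: they are no part of the job. What is shaped like the empty_dish but orange is not meant.

How it is judged:
By the outcome, as a careful person would: the job done as asked, in the order asked, and still so for the second after the job is handed in, with the robot touching nothing.
It also fails if it takes over 56 s, if anything falls off the work surface, if the arm or the gripper's body presses on something with over 40 N, if the wrist force passes 120 N, or if a joint passes its speed limit or range.

## Robot

A 7-joint arm with a two-finger parallel gripper is mounted at the origin on the work surface. World frame = base frame: x ahead of the robot, y to its left, z up, the work surface at z = 0. Lengths are in m, angles in rad, forces in N, time in s.
With the tool pointing down it reaches from about 0.425 to 0.875 m from the base axis. Payload 4.7 kg.
Tool frame: the origin (TCP) lies midway between the tips of the shut fingers; the grasp point (between the pads) lies ctrl.grasp_offset behind it (ctrl.grasp_offset is the distance from the TCP to the grasp point, in m); z points along the fingers, y is the line along which they close (so a half turn about z gives the same grasp; the last joint's range is limited). The gripper opens to 87 mm and grips with 3 to 60 N. Pads are 19 mm wide; open, the fingers measure 117 mm over their backs; the gripper's body (75 mm by 190 mm) begins 51 mm behind the grasp point.
Start: joints at [0.014, 0.321, -0.07, 1.45, 0.023, 1.371, -0.057], TCP at [0.65, -0, 0.223] pointing down, gripper open.
Joint ranges: [-2.86, 2.86], [-0.3, 2.09], [-1.38, 1.24], [0.06, 2.45], [-1.56, 4.7], [0.09, 2.05], [-2.69, 2.69]. Speed limits (rad/s): [2.57, 2.57, 3.14, 3.14, 3.14, 3.14, 3.14].

## Interface

Orientations are given as a rotation vector (axis times angle).
In Python, from bench import ctrl gives the robot as it stands. The module is installed in compiled form; this text tells all that it offers.
- The arm moves only by the tool jog_arm, never from a script. Its argument "moves" is one flat list of numbers, 7 for each row, row after row: the shift along the tool's x, y, z in units of 30 cm (1.0 is 30 cm), then the turn, a rotation vector about the tool's x, y, z in units of 60 degrees (1.0 is 60 degrees), then the gripper's target within -1 to 1 (fully open at 1, half-way at 0, shut at -1). In form: [x, y, z, wx, wy, wz, fingers, x, y, z, wx, wy, wz, fingers, ...]. A call has exactly 8 rows; each row is the pose to reach, as a shift and turn from the pose commanded when the call began, along the tool's axes at that moment; what a row does not reach only later rows make up. A row lasts 1/8 s, in which the tool goes at most 62.5 mm and 10.7 degrees, less where a joint would pass 70% of its speed; a pose out of reach is approached as far as the arm can. A call with a number of a shift or a turn outside -1 to 1 is refused whole. A call with a gripper value outside its range is refused whole. The fingers move at their own pace and stop on an object; "newtons" is the grip in N (left out, the last holds). Time passes only in rows, so rows that repeat a pose let the fingers close, or fill a call up. It gives the time, the measured TCP pose, the force, the opening and the grip force at its end, in the units of the state.
- ctrl.get_state(): the state, without advancing time (a new reading comes with each control period).
- ctrl.get_image(name): name is "scene" or "side" or "wrist"; returns a dict with "pixels" (420x560x3 uint8, red, green, blue), "fx", "fy", "cx", "cy" (pixels), "xyz" and "rotation" of the camera in the world; the wrist camera has in their place "tool_from_camera" (4x4, takes a point from camera to tool coordinates, whose origin is the TCP and whose axes are the flange's). Camera axes: x right, y up, looking along -z (the intrinsics and any distortion apply to the point x, -y, -z); pixel columns grow to the right and rows downward; lengths in m; the calibration is good to about 2 mm. A picture is of the moment at which its call begins: read the wrist's pose just before it. There is no depth.
- ctrl.close_job(): hands the job in; it is judged then, once.
The state is a dict: "time": time; "joint_positions": joint angles; "qd": joint speeds; "joint_torque": joint torques, N m; "position": TCP position; "tool_rot": TCP orientation; "ft_force": force on the tool from outside, world axes, zero at the start; "torque": the same for the moment, N m; "grip_width": opening from 0.0 (shut) to 1.0 (fully open); "grip_force": force on a finger pad.
Only numpy, scipy, OpenCV 4.12 (cv2) and the standard library are available. Lean on these libraries where they do the work, as an engineer would, in place of code of your own. Each camera call takes 0.05 s, during which the arm holds its last target. There are 200 camera calls.

## Working session

There is one attempt and no reset: what is moved stays moved. The work goes in short steps, Python scripts to look and compute and a tool call to move; the robot and the scene stay as the last step left them, time stands still between calls to the robot, and variables do not carry over. Pictures are saved under pics/ and viewed, at most 10 in all, crops included, and the job is handed in when it is done.

Besides the shell and the picture viewer there is one more tool, called after "Request:" as a command line: name --argument value ..., lists and objects as JSON in quotes. jog_arm: Moves the arm, as the interface text tells. Its arguments: {"type":"object","properties":{"moves":{"type":"array"},"newtons":{"type":"number"}},"required":["moves"]}

```bash
mkdir -p pics
cat > h.py <<'E'
import numpy as np, cv2
from bench import ctrl
from scipy.spatial.transform import Rotation as R
def look(n,save=None):
    s=ctrl.get_state(); im=ctrl.get_image(n)
    if save: cv2.imwrite(save,cv2.cvtColor(im["pixels"],cv2.COLOR_RGB2BGR))
    if n=="wrist":
        T=np.eye(4);T[:3,:3]=R.from_rotvec(s["tool_rot"]).as_matrix();T[:3,3]=s["position"]
        M=T@np.array(im["tool_from_camera"]); im["xyz"]=M[:3,3]; im["rotation"]=M[:3,:3]
    return im
def rot(im):
    r=np.array(im["rotation"],float)
    return r if r.shape==(3,3) else R.from_rotvec(r).as_matrix()
def cast(im,u,v,z):
    d=rot(im)@np.array([(u-im["cx"])/im["fx"],-(v-im["cy"])/im["fy"],-1.])
    o=np.array(im["xyz"]); return o+d*(z-o[2])/d[2]
def proj(im,p):
    c=rot(im).T@(np.array(p)-im["xyz"]); return im["cx"]-im["fx"]*c[0]/c[2], im["cy"]+im["fy"]*c[1]/c[2]
E
python3 - <<'E'
from h import *
for n in ["scene","side","wrist"]:
    im=look(n,f"pics/{n}0.png"); print(n,[k for k in im],im["xyz"],np.round(rot(im),3).tolist(),im["fx"],im["cx"],im["cy"])
print(ctrl.get_state())
E
```

```text
scene ['pixels', 'fx', 'fy', 'cx', 'cy', 'xyz', 'rotation'] [ 1.10152982 -0.39766836  0.85504216] [[0.549, -0.577, 0.604], [0.836, 0.386, -0.391], [-0.008, 0.72, 0.694]] 462.51717245596717 277.4795929031826 212.72920556390284
side ['pixels', 'fx', 'fy', 'cx', 'cy', 'xyz', 'rotation'] [ 0.37625419 -0.73506685  0.70965443] [[0.994, 0.051, -0.098], [-0.109, 0.612, -0.784], [0.02, 0.789, 0.613]] 463.6677416768046 277.7234589305363 201.31989876209406
wrist ['pixels', 'fx', 'fy', 'cx', 'cy', 'tool_from_camera', 'xyz', 'rotation'] [0.65119283 0.08287299 0.38320496] [[1.0, 0.001, 0.001], [-0.001, 0.952, 0.305], [-0.001, -0.305, 0.952]] 314.71695768572624 283.4128373715473 208.96545939601225
{'time': 0.15, 'joint_positions': array([ 0.01410235,  0.32162518, -0.07007383,  1.45141702,  0.02260683,
        1.37076988, -0.05686452]), 'qd': array([-1.43425991e-03, -1.34861780e-03,  1.69214622e-04, -3.14865277e-03,
       -2.05703196e-03,  8.69389040e-06,  7.86375059e-04]), 'joint_torque': array([ 2.16972071e-04, -4.91794288e+01, -4.04079035e-01, -3.12878716e+01,
       -6.39387709e-02,  4.04033612e-02,  9.90178205e-05]), 'position': array([ 6.49582531e-01, -5.69659725e-05,  2.21719383e-01]), 'tool_rot': array([-2.22071992e+00, -2.22082871e+00,  1.69490422e-03]), 'ft_force': array([ 0.79449448, -0.13786688, -0.68245399]), 'torque': array([ 0.0049296 ,  0.0712841 , -0.09234623]), 'grip_force': 0.0, 'grip_width': 1.0005102611876098}
```

View pics/scene0.png

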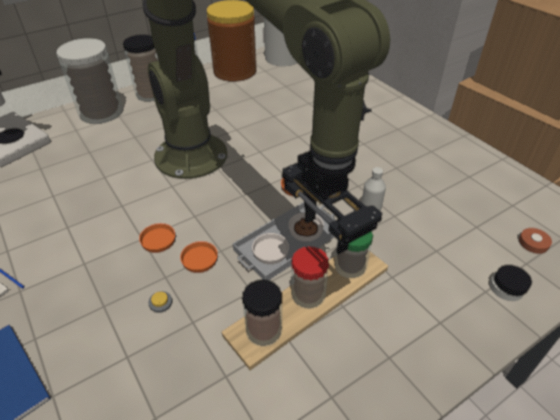

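View pics/side0.png

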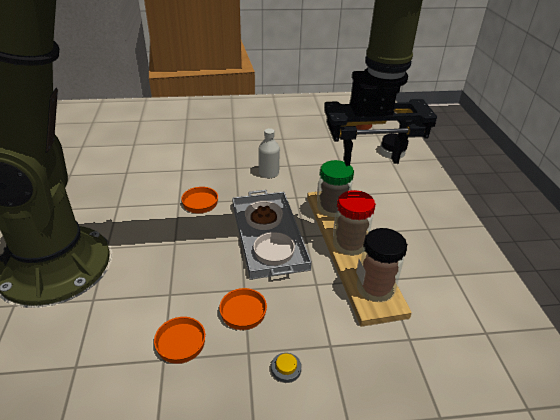

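The scene view shows the yellow button at (160,300), the red lid at (309,262), the white empty dish at (269,249) and the shell dish at (306,228). The side view shows them at (287,363), (356,205), (273,248) and (264,216). 

Candidates by description:
- **Button:** the small yellow disc in a grey housing at scene (160,300). The yellow-lidded canister at (232,12) is background.
- **Dish:** the white one in the tray. The orange ones at scene (157,237) and (199,256) are look-alikes, and so is the third at side (199,199).
- **Jar:** the only red lid, in the middle of the plinth.

```bash
cat > m.py <<'E'
from h import *
def blob(im,kind,near,rad=45):
    h=cv2.cvtColor(im["pixels"],cv2.COLOR_RGB2HSV); H,S,V=[h[...,i].astype(int) for i in range(3)]
    m={"yellow":(H>18)&(H<34)&(S>150)&(V>110),"red":((H<6)|(H>172))&(S>170)&(V>90),"white":(S<60)&(V>150),}[kind].astype(np.uint8)
    c=np.zeros_like(m); cv2.circle(c,near,rad,1,-1); m&=c
    n,l,st,ce=cv2.connectedComponentsWithStats(m); i=1+np.argmax(st[1:,4])
    ct=max(cv2.findContours((l==i).astype(np.uint8),0,1)[0],key=len)
    return (l==i),cv2.convexHull(ct)[:,0,:]
if __name__=="__main__":
    tiles=[]
    for n,pts in {"scene":[("yellow",(160,300),20,.022),("red",(309,262),30,.14),("white",(269,249),24,.021)],
                "side":[("yellow",(287,363),20,.022),("red",(356,205),30,.14),("white",(273,248),26,.021)]}.items():
        im=look(n); vis=cv2.cvtColor(im["pixels"],cv2.COLOR_RGB2BGR)
        for k,p,r,z in pts:
            m,hull=blob(im,k,p,r)
            q=np.array([cast(im,u,v,z)[:2] for u,v in hull],np.float32)
            (c,rr)=cv2.minEnclosingCircle(q); print(n,k,m.sum(),"circle",np.round(c,4),"dia",round(2*rr,4),"ellipse",[np.round(x,4) for x in cv2.fitEllipse(q*1000)[:2]])
            cv2.polylines(vis,[hull.reshape(-1,1,2)],True,(255,0,255),1)
            t=cv2.resize(cv2.getRectSubPix(vis,(66,66),p),(260,260),interpolation=cv2.INTER_NEAREST); tiles.append(t)
    cv2.imwrite("pics/crop1.png",np.vstack([np.hstack(tiles[:3]),np.hstack(tiles[3:])]))
E
python3 m.py
```

```text
scene yellow 151 circle [ 0.4581 -0.2922] dia 0.0337 ellipse [array([ 458.1646, -291.7347]), array([31.3113, 33.7188])]
scene red 793 circle [ 0.6347 -0.0197] dia 0.0819 ellipse [array([633.6823, -19.8617]), array([69.998 , 82.5864])]
scene white 647 circle [ 0.4614 -0.0066] dia 0.093 ellipse [array([460.9461,  -8.0002]), array([87.4222, 92.1285])]
side yellow 323 circle [ 0.4522 -0.2954] dia 0.0393 ellipse [array([ 452.6956, -294.4297]), array([33.7181, 38.4127])]
side red 555 circle [ 0.6231 -0.0364] dia 0.0857 ellipse [array([622.3153, -36.0131]), array([73.0506, 82.7368])]
side white 607 circle [ 0.4611 -0.0084] dia 0.0912 ellipse [array([460.5172,  -9.7459]), array([86.5818, 90.0183])]
```

View pics/crop1.png

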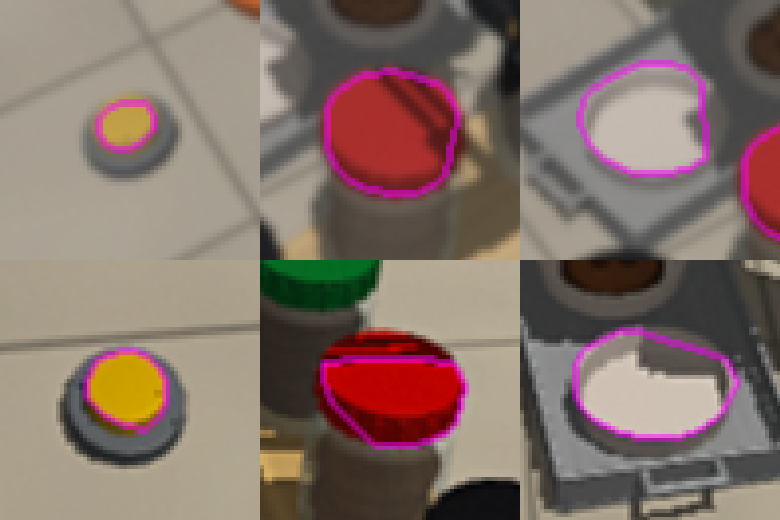

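The crop confirms the yellow button, the red lid and the white empty dish. The button's two views agree to about 6 mm, at roughly (0.456, -0.293), and its size is right. The red and white masks are cut by shadow, so I'll refine those with the wrist camera. Next I move over the button with the fingers shut.

Request:
jog_arm --moves '[-0.98,-0.647,0,0,0,0,-1,-0.98,-0.647,0,0,0,0,-1,-0.98,-0.647,0,0,0,0,-1,-0.98,-0.647,0,0,0,0,-1,-0.98,-0.647,0,0,0,0,-1,-0.98,-0.647,0,0,0,0,-1,-0.98,-0.647,0.2,0,0,0,-1,-0.98,-0.647,0.4,0,0,0,-1]'

```text
time: 1.25
position: [0.4562, -0.2951, 0.1022]
tool_rot: [2.221, 2.217, 0.002]
ft_force: [0.7, -0.3, -0.9]
grip_width: 0.173
grip_force: 0.0
```

Run:
```python
from m import *
im=look("wrist","pics/w1.png"); s=ctrl.get_state(); print(s["position"],s["tool_rot"],s["grip_width"])
p=proj(im,[.456,-.293,.022]); print(p)
m,h=blob(im,"yellow",tuple(int(x) for x in p),80)
q=np.array([cast(im,u,v,.022)[:2] for u,v in h],np.float32); print(m.sum(),cv2.minEnclosingCircle(q),cv2.fitEllipse(q*1000))
# unobstructed now: lid and dish in fixed views
for n,pts in {"scene":[("red",(309,262),30,.14),("white",(269,249),24,.021)],"side":[("yellow",(287,363),20,.022),("red",(356,205),30,.14),("white",(273,248),26,.021)]}.items():
    im=look(n,f"pics/{n}1.png")
    for k,p,r,z in pts:
        m,h=blob(im,k,p,r);q=np.array([cast(im,u,v,z)[:2] for u,v in h],np.float32)
        print(n,k,m.sum(),cv2.minEnclosingCircle(q),cv2.fitEllipse(q*1000)[:2])
```

```text
[ 0.45071158 -0.29139113  0.09319347] [-2.21394568 -2.21247697  0.00544553] 0.1253269622751449
(np.float64(281.05856596954794), np.float64(212.90280563021648))
21 ((0.4564283490180969, -0.27716368436813354), 0.005263806786388159) ((456.36572265625, -276.7337951660156), (3.2212140560150146, 10.803125381469727), 87.47306823730469)
scene red 862 ((0.6354551315307617, -0.019116254523396492), 0.040003467351198196) ((634.7389526367188, -19.967700958251953), (70.25167083740234, 80.14830017089844))
scene white 711 ((0.46138226985931396, -0.006425827741622925), 0.04610152170062065) ((461.84600830078125, -6.429181098937988), (89.04869842529297, 91.19114685058594))
side yellow 139 ((0.45368918776512146, -0.30216681957244873), 0.015082216821610928) ((453.4998474121094, -305.1419372558594), (19.533893585205078, 29.90811538696289))
side red 878 ((0.6210349202156067, -0.029723260551691055), 0.048065342009067535) ((621.4102783203125, -29.176267623901367), (76.81575012207031, 96.6844253540039))
side white 210 ((0.42281103134155273, -0.006648728623986244), 0.05209612473845482) ((420.8926086425781, -1.9242572784423828), (32.5276985168457, 104.7951889038086))
```

View pics/w1.png

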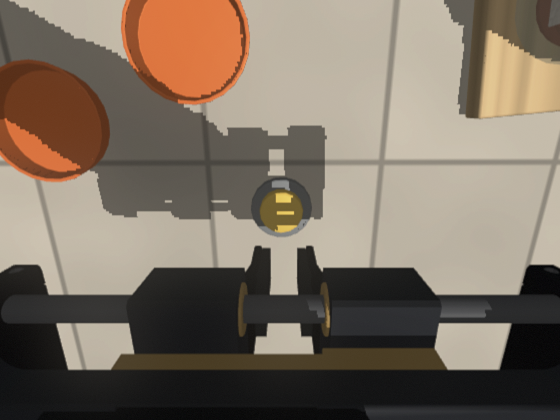

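The wrist view shows the button centred near (281,209), partly in the gripper's shadow. The picture came while the arm was still settling, so I measure again with a mask that allows for shadow.

Run:
```python
from m import *
im=look("wrist"); s=ctrl.get_state(); print(s["position"],s["tool_rot"],s["grip_width"],s["time"])
h=cv2.cvtColor(im["pixels"],cv2.COLOR_RGB2HSV); m=((h[...,0]>15)&(h[...,0]<34)&(h[...,1]>110)&(h[...,2]>40)).astype(np.uint8)
c=np.zeros_like(m);cv2.circle(c,(281,208),35,1,-1);m&=c
m=cv2.morphologyEx(m,cv2.MORPH_OPEN,np.ones((3,3)))
hu=cv2.convexHull(cv2.findNonZero(m))[:,0]
q=np.array([cast(im,u,v,.022)[:2] for u,v in hu],np.float32);print(m.sum(),cv2.minEnclosingCircle(hu.astype(np.float32)),cv2.minEnclosingCircle(q),cv2.fitEllipse(q*1000))
```

```text
[ 0.45584524 -0.29391443  0.10296379] [-2.22054136e+00 -2.22095309e+00  6.27203975e-04] 0.031248148308884557 1.45
1457 ((284.93914794921875, 214.36508178710938), 21.728694915771484) ((0.455538272857666, -0.2912774384021759), 0.018424782902002335) ((455.8948669433594, -291.2679748535156), (34.525634765625, 36.52798843383789), 179.4225311279297)
```

Request:
jog_arm --moves '[0.009,0,0.1,0,0,0,-1,0.009,0,0.18,0,0,0,-1,0.009,0,0.23,0,0,0,-1,0.009,0,0.25,0,0,0,-1,0.009,0,0.262,0,0,0,-1,0.009,0,0.273,0,0,0,-1,0.009,0,0.282,0,0,0,-1,0.009,0,0.29,0,0,0,-1]'

```text
time: 2.45
position: [0.4567, -0.2918, 0.0163]
tool_rot: [2.22, 2.22, 0.001]
ft_force: [-0.3, 0.0, 10.0]
grip_width: 0.007
grip_force: 5.4
```

Request:
jog_arm --moves '[0,0,0.003,0,0,0,-1,0,0,0.006,0,0,0,-1,0,0,0.006,0,0,0,-1,0,0,0.006,0,0,0,-1,0,0,0.006,0,0,0,-1,0,0,0.006,0,0,0,-1,0,0,0.006,0,0,0,-1,0,0,0.006,0,0,0,-1]'

```text
time: 3.45
position: [0.4568, -0.2918, 0.0162]
tool_rot: [2.22, 2.22, 0.001]
ft_force: [-4.8, 2.6, 16.1]
grip_width: 0.005
grip_force: 8.3
```

Pushing harder didn't lower it any further (16 N at z = 0.0162), so the button is fully down. I release it, rise, and move to a viewing pose.

Request:
jog_arm --moves '[0,0,-0.15,0,0,0,-1,0,0,-0.35,0,0,0,-1,0,0,-0.55,0,0,0,-1,0,0,-0.72,0,0,0,-1,0.2,0.12,-0.72,0,0,0,-1,0.4,0.24,-0.72,0,0,0,-1,0.58,0.35,-0.72,0,0,0,-1,0.63,0.35,-0.72,0,0,0,-1]'

```text
time: 4.45
position: [0.5622, -0.0977, 0.229]
tool_rot: [-2.214, -2.226, -0.001]
ft_force: [-0.4, -1.2, -1.3]
grip_width: 0.005
grip_force: 0.0
```

Run:
```python
from m import *
for i in range(6): im=ctrl.get_image("side")
im=look("side"); m,h=blob(im,"yellow",(287,363),20,)
q=np.array([cast(im,u,v,.022)[:2] for u,v in h],np.float32);print("button",m.sum(),cv2.fitEllipse(q*1000))
s=ctrl.get_state(); im=look("wrist","pics/w2.png"); print(s["position"],s["ft_force"])
for k,p0,z,r in [("red",[.632,-.022,.14],.14,90),("white",[.461,-.008,.021],.021,75)]:
    p=tuple(int(x) for x in proj(im,p0)); m,h=blob(im,k,p,r)
    q=np.array([cast(im,u,v,z)[:2] for u,v in h],np.float32);print(k,p,m.sum(),cv2.minEnclosingCircle(q),cv2.fitEllipse(q*1000))
```

```text
button 330 ((452.487548828125, -294.6810607910156), (34.067806243896484, 38.57071304321289), 8.100513458251953)
[ 0.56031328 -0.10443791  0.22967103] [ 1.19965841 -0.41776895  0.161739  ]
red (375, 108) 3540 ((0.6276501417160034, -0.016850970685482025), 0.037823379039764404) ((627.890380859375, -16.387714385986328), (72.79029846191406, 74.95242309570312), 94.11215209960938)
white (192, 95) 5965 ((0.46430444717407227, 0.00924224779009819), 0.06723714619874954) ((476.30596923828125, 24.730060577392578), (78.31159973144531, 135.7340545654297), 71.73384857177734)
```

View pics/w2.png

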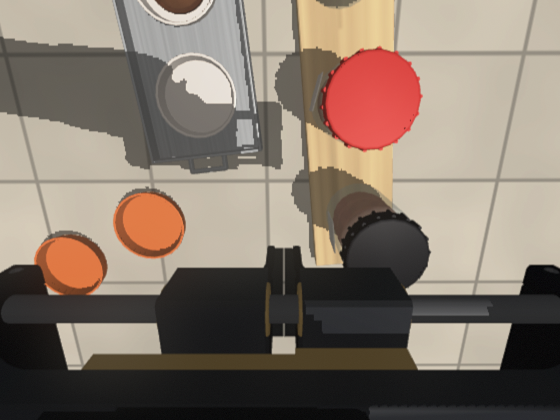

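The wrist view shows the red lid at (372,99), the white dish at about (197,95) and the black lid at (386,250). The lid measures about 74 mm across, centred at (0.628, -0.0166), and the button has sprung back. Now I point at the lid, lateral move first, then down.

Request:
jog_arm --moves '[0.1,0.08,0,0,0,0,-1,0.2,0.16,0,0,0,0,-1,0.27,0.21,0,0,0,0,-1,0.285,0.225,0,0,0,0,-1,0.285,0.225,0.06,0,0,0,-1,0.285,0.225,0.12,0,0,0,-1,0.285,0.225,0.16,0,0,0,-1,0.285,0.225,0.18,0,0,0,-1]'

```text
time: 5.85
position: [0.6275, -0.0175, 0.1743]
tool_rot: [-2.222, -2.22, 0.002]
ft_force: [0.6, 0.7, 0.6]
grip_width: 0.004
grip_force: 0.0
```

```bash
cat > chk.py <<'E'
from m import *
for i in range(5): ctrl.get_image("side")
im=look("wrist","pics/w3.png"); s=ctrl.get_state(); print(s["position"],s["tool_rot"],s["time"])
h=cv2.cvtColor(im["pixels"],cv2.COLOR_RGB2HSV); H,S,V=[h[...,i].astype(int) for i in range(3)]
m=(((H<6)|(H>172))&(S>130)&(V>40)).astype(np.uint8)
n,l,st,ce=cv2.connectedComponentsWithStats(m);i=1+np.argmax(st[1:,4])
hu=cv2.convexHull(cv2.findNonZero((l==i).astype(np.uint8)))[:,0]
q=np.array([cast(im,u,v,.14)[:2] for u,v in hu],np.float32);print(st[i],cv2.minEnclosingCircle(q),cv2.fitEllipse(q*1000))
E
python3 chk.py
```

```text
[ 0.6289183  -0.01677731  0.17659375] [2.22058372e+00 2.22077445e+00 1.65105640e-03] 6.15
[ 229  175  109  107 7415] ((0.630061686038971, -0.012819466181099415), 0.03850395232439041) ((629.691162109375, -13.17711067199707), (73.48625946044922, 76.867919921875), 4.309746265411377)
```

View pics/w3.png

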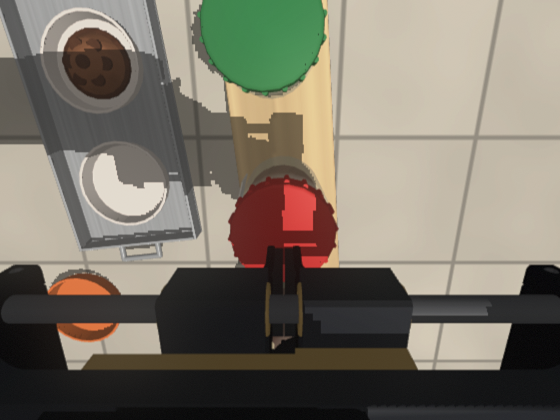

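The view shows the fingertips over the red lid, centred near (283,229), with the green lid beside it. The dish rim spans columns 80–166 and rows 142–224, centred near (123,183). I make a 2 mm correction and hold still.

Request:
jog_arm --moves '[0.006,0.003,0,0,0,0,-1,0.006,0.003,0,0,0,0,-1,0.006,0.003,0,0,0,0,-1,0.006,0.003,0,0,0,0,-1,0.006,0.003,0,0,0,0,-1,0.006,0.003,0,0,0,0,-1,0.006,0.003,0,0,0,0,-1,0.006,0.003,0,0,0,0,-1]'

```text
time: 7.15
position: [0.6293, -0.015, 0.1758]
tool_rot: [2.221, 2.221, 0.0]
ft_force: [0.4, 0.3, 0.1]
grip_width: 0.007
grip_force: 0.0
```

Request:
jog_arm --moves '[0,0,0,0,0,0,-1,0,0,0,0,0,0,-1,0,0,0,0,0,0,-1,0,0,0,0,0,0,-1,0,0,0,0,0,0,-1,0,0,0,0,0,0,-1,0,0,0,0,0,0,-1,0,0,0,0,0,0,-1]'

```text
time: 8.15
position: [0.6293, -0.0151, 0.1758]
tool_rot: [2.221, 2.221, -0.0]
ft_force: [-0.8, 0.5, -0.4]
grip_width: 0.008
grip_force: 0.0
```

Request:
jog_arm --moves '[0,0,0,0,0,0,-1,0,0,0,0,0,0,-1,0,0,0,0,0,0,-1,0,0,0,0,0,0,-1,0,0,0,0,0,0,-1,0,0,0,0,0,0,-1,0,0,0,0,0,0,-1,0,0,0,0,0,0,-1]'

```text
time: 9.15
position: [0.6293, -0.015, 0.1758]
tool_rot: [2.221, 2.221, 0.0]
ft_force: [0.6, 0.3, 0.4]
grip_width: -0.001
grip_force: 0.0
```

Run:
```python
from m import *
im=look("wrist");s=ctrl.get_state();print(s["position"],s["time"],ctrl.get_state()["qd"].round(4))
h=cv2.cvtColor(im["pixels"],cv2.COLOR_RGB2HSV)
m=((h[...,1]<75)&(h[...,2]>175)).astype(np.uint8)
c=np.zeros_like(m);cv2.circle(c,(123,183),47,1,-1);m&=c
n,l,st,ce=cv2.connectedComponentsWithStats(m);i=1+np.argmax(st[1:,4]);hu=cv2.convexHull(cv2.findNonZero((l==i).astype(np.uint8)))[:,0]
q=np.array([cast(im,u,v,.021)[:2] for u,v in hu],np.float32);print(st[i],cv2.minEnclosingCircle(q),cv2.fitEllipse(q*1000))
print([cast(im,*p,.021).round(4) for p in [(123,183),(80,183),(166,183),(123,142),(123,224)]])
```

```text
[ 0.6293288  -0.01504688  0.17580075] 9.2 [-0.0011  0.001   0.0014  0.0011 -0.0001 -0.0011 -0.001 ]
[  78  153   89   75 2977] ((0.46457311511039734, -0.009077895432710648), 0.04498990252614021) ((463.2213439941406, -13.026131629943848), (79.39200592041016, 90.63525390625), 70.27743530273438)
[array([ 0.466 , -0.0052,  0.021 ]), array([ 0.4218, -0.0051,  0.021 ]), array([ 0.5102, -0.0052,  0.021 ]), array([0.4724, 0.0363, 0.021 ]), array([ 0.459 , -0.0501,  0.021 ])]
```

Pointing at the lid is done: still for more than 3 s. The dish measures 90 mm across, centred at about (0.463, -0.007), and the scene and side views agree to within 4 mm. I rise, move over it, and then go down.

Request:
jog_arm --moves '[0,0,-0.08,0,0,0,-1,0,0,-0.15,0,0,0,-1,0.01,-0.12,-0.15,0,0,0,-1,0.02,-0.28,-0.15,0,0,0,-1,0.027,-0.43,-0.15,0,0,0,-1,0.027,-0.52,-0.15,0,0,0,-1,0.027,-0.554,-0.15,0,0,0,-1,0.027,-0.554,-0.15,0,0,0,-1]'

```text
time: 10.2
position: [0.4634, -0.007, 0.2212]
tool_rot: [2.221, 2.221, 0.001]
ft_force: [-0.4, 1.0, 0.6]
grip_width: 0.008
grip_force: 0.0
```

Request:
jog_arm --moves '[0,0,0.1,0,0,0,-1,0,0,0.2,0,0,0,-1,0,0,0.3,0,0,0,-1,0,0,0.4,0,0,0,-1,0,0,0.46,0,0,0,-1,0,0,0.5,0,0,0,-1,0,0,0.53,0,0,0,-1,0,0,0.53,0,0,0,-1]'

```text
time: 11.2
position: [0.4632, -0.0069, 0.0614]
tool_rot: [-2.221, -2.221, 0.001]
ft_force: [-0.2, -0.4, -0.1]
grip_width: 0.005
grip_force: 0.0
```

Run:
```python
from m import *
for i in range(5): ctrl.get_image("side")
s=ctrl.get_state();print(s["position"],s["time"])
a=look("wrist");b=look("side")
for im in(a,b): print(proj(im,[.463,-.007,.021]),proj(im,s["position"]))
for n,im in(("w",a),("s",b)):
    v=cv2.cvtColor(im["pixels"],cv2.COLOR_RGB2BGR); t=np.linspace(0,6.28,60)
    P=np.array([proj(im,[.463+.045*np.cos(x),-.007+.045*np.sin(x),.021]) for x in t]).astype(np.int32)
    cv2.polylines(v,[P.reshape(-1,1,2)],True,(255,0,255),1); globals()[n]=v
cv2.imwrite("pics/end.png",np.hstack([cv2.resize(w,(400,300)),cv2.resize(s_[150:320,170:400],(400,300)) if (s_:=globals()["s"]) is not None else w]))
```

```text
[ 0.46372245 -0.00693146  0.06246806] 11.45
(np.float64(280.17723764388074), np.float64(233.65593722265146)) (np.float64(280.8915556572484), np.float64(261.1830515793524))
(np.float64(274.7527045127322), np.float64(244.80903369113497)) (np.float64(275.4003460215013), np.float64(230.34909995947734))
```

View pics/end.png

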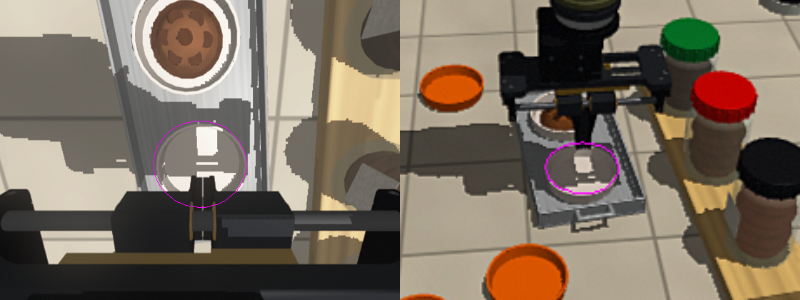

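The predicted rim circle lies on the white dish's rim in both views, the fingertips are above its middle, and nothing is touched. I hold still, then hand in.

Request:
jog_arm --moves '[0,0,0,0,0,0,-1,0,0,0,0,0,0,-1,0,0,0,0,0,0,-1,0,0,0,0,0,0,-1,0,0,0,0,0,0,-1,0,0,0,0,0,0,-1,0,0,0,0,0,0,-1,0,0,0,0,0,0,-1]'

```text
time: 12.55
position: [0.4631, -0.0069, 0.0618]
tool_rot: [2.221, 2.221, 0.0]
ft_force: [-0.2, -1.1, 0.6]
grip_width: 0.005
grip_force: 0.0
```

Request:
jog_arm --moves '[0,0,0,0,0,0,-1,0,0,0,0,0,0,-1,0,0,0,0,0,0,-1,0,0,0,0,0,0,-1,0,0,0,0,0,0,-1,0,0,0,0,0,0,-1,0,0,0,0,0,0,-1,0,0,0,0,0,0,-1]'

```text
time: 13.55
position: [0.4631, -0.0069, 0.0618]
tool_rot: [2.221, 2.221, 0.0]
ft_force: [-0.3, 0.7, 0.1]
grip_width: 0.002
grip_force: 0.0
```

Request:
jog_arm --moves '[0,0,0,0,0,0,-1,0,0,0,0,0,0,-1,0,0,0,0,0,0,-1,0,0,0,0,0,0,-1,0,0,0,0,0,0,-1,0,0,0,0,0,0,-1,0,0,0,0,0,0,-1,0,0,0,0,0,0,-1]'

```text
time: 14.55
position: [0.4631, -0.0069, 0.0618]
tool_rot: [2.221, 2.221, -0.0]
ft_force: [0.7, 0.5, 0.5]
grip_width: 0.008
grip_force: 0.0
```

```bash
python3 -c "
from bench import ctrl
print(ctrl.close_job())"
```

```text
the job is handed in; nothing more can be done
None
```

The job is handed in at about 14.6 s: I pressed the button fully and released it, pointed at the red lid for about 3 s, then at the empty dish, where the arm is still pointing; as far as the cameras and force readings show, it touched nothing but the button.

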